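Shut and pin the keeper bar of a capsule rack

ROBOT

A 6-joint arm with a two-finger parallel gripper is mounted at the origin on the work surface. World frame = base frame: x ahead of the robot, y to its left, z up, the work surface at z = 0. Lengths are in mm, angles in rad, forces in N, time in s.
With the tool pointing down it reaches from about 275 to 1000 mm from the base axis. Payload 8.4 kg.
Tool frame: the origin (TCP) lies at the very end of the fingers, on their centre line; the grasp point (between the pads) lies 19 mm behind it; z points along the fingers, y is the line along which they close (so a half turn about z gives the same grasp; the last joint's range is limited). The gripper opens to 85 mm and grips with 20 to 120 N. Pads are 22 mm wide; open, the fingers measure 114 mm over their backs; the gripper's body (76 mm by 85 mm) begins 54 mm behind the grasp point. The pads swing forward as they close: fully open they stand 13 mm farther back than shut.
Start: joints at [-1.145, 0.353, 1.633, -0, 1.155, -0.002], TCP at [259.293, -568.678, 231.281] pointing down, gripper open.
Joint ranges: [-2.63, 2.63], [-0.92, 2.1], [0.06, 2.66], [-1.3, 4.44], [0, 2.69], [-3.02, 3.02]. Speed limits (rad/s): [2.22, 2.22, 2.79, 3.14, 3.14, 3.14].

INTERFACE

Orientations are given as [roll, pitch, yaw] about the fixed x, y, z axes, in that order (R = Rz(yaw) Ry(pitch) Rx(roll)).
In Python, from rig import telemetry, imaging, r gives the robot as it stands. The module is installed in compiled form; this text tells all that it offers.
- The arm moves only by the tool step_arm, never from a script. Its argument "moves" is a list of rows, each a list of 3 entries, a list of its own where there are three numbers: the turn, a rotation vector about the tool's x, y, z scaled (see below), then the shift along the tool's x, y, z scaled (see below), then the opening, from -1 (shut) to 1 (fully open). A call has 1 to 8 rows; each row is the pose to reach, as a shift and turn from the pose commanded when the call began, along the tool's axes at that moment; what a row does not reach only later rows make up. The controller multiplies each number of a shift by 200 mm and each number of a turn by 45 degrees. A row lasts 1/10 s, in which the tool goes at most 50 mm and 8.59 degrees, less where a joint would pass 70% of its speed; a pose out of reach is approached as far as the arm can. A call with a number of a shift or a turn outside -1 to 1 is refused whole. A call with a gripper value outside its range is refused whole. The fingers move at their own pace and stop on an object; "squeeze" is the grip in N (left out, the last holds). Time passes only in rows, so rows that repeat a pose let the fingers close. It gives the time, the measured TCP pose, the force, the opening and the grip force at its end, in the units of the state.
- telemetry.sense(): the state, without advancing time (a new reading comes with each control period).
- imaging.grab_frame(name): name is "scene" or "top" or "wrist"; returns the picture (384x512x3 uint8, red, green, blue); there is no depth.
- imaging.calibration(name): a dict with "fx", "fy", "cx", "cy" (pixels), "cam_to_world" (4x4, takes a point from camera to world coordinates). Camera axes: x right, y up, looking along -z (the intrinsics and any distortion apply to the point x, -y, -z); pixel columns grow to the right and rows downward; lengths in mm; the calibration is good to about 2 mm. A picture is of the moment at which its call begins: read the wrist's pose just before it. calibration takes no time and is no camera call; for the wrist camera it gives the pose at the moment of the call.
- r.sign_off(): hands the job in; it is judged then, once.
Trained networks look in the newest picture that a camera, given by its name, has taken for a name from the list of things; names that differ only in an ending like _2 or _b are one class to them, and where a whole thing is asked for, a point or a joint stands for the part that bears it (a point fixed in the world has none). Each returns a list of dicts, best first, with "conf" (0 to 1); they miss things now and then, are a little off and sometimes report something else, mostly with a low value. They report only what shows in the picture. A call takes as long as a camera call.
- imaging.recognise(camera, name): "extent" ([left, top, width, height] in pixels, round what is visible of it).
- imaging.mark_of(camera, name): "xy" ([column, row] in pixels: a listed point, or the origin of a listed thing).
The state is a dict: "clock": time; "qpos": joint angles; "qvel": joint speeds; "joint_efforts": joint torques, N m; "eef_pos": TCP position; "tcp_rot": TCP orientation; "contact_force": force on the tool from outside, world axes, zero at the start; "wrist_torque": the same for the moment, N m; "opening": opening from 0.0 (shut) to 1.0 (fully open); "grasp_force": force on a finger pad.
Only numpy, scipy, OpenCV 4.12 (cv2) and the standard library are available. Lean on these libraries where they do the work, as an engineer would, in place of code of your own. Each camera call takes 0.05 s, during which the arm holds its last target. There are 200 camera calls.

TASK

Swing the keeper bar of the sloping capsule rack shut across the two pans until it snaps past the spring ball and is fully home. Then take the knurled steel locking pin out of the black parking block and push it through the eye at the bar's end and the lug below it, down to its collar, and let go. Leave the nozzle pick and the other things on the counter where they stand.

Things in the scene. Friction and masses are not known exactly. Their poses are not given: they have to be found in the camera images.
- rack: fixed steel counter rack with two open pans of coffee capsules side by side on a deck sloping 25 degrees down to the rack's front; 316 mm wide (rack y), 200 mm along the slope. Origin on the counter under the deck's middle; x level, from low front to high back, y left, z up. Its yaw stays within 0.25 rad of the robot's axes
- deck: the rack's sloping deck, fixed to the rack. Origin in the middle of its upper face, 120 mm above the counter; x up the slope, y as the rack's, z square out of the deck: 25 degrees from vertical, leaning to the rack's front. Near each end a flat rail 50 mm wide; the pans hang between, their rims flush with the deck
- detent_ball (a point): crown (ball not pressed in) of the 20 mm spring ball on the deck's right rail that holds the bar shut; it stands 3 mm above the bar's underside. The bar must be pushed over it (about 5 N at the ball) between about 0.15 and 0.02 rad of its angle; at 0 the ball has sprung up behind the bar, on its up-slope side
- keeper (a joint): angle of the keeper bar (rad): 0 fully home, against a firm stop; grows as it opens up the slope, in a plane parallel to the deck; starts at 0.45 to 0.75, at most 1.3. Flat steel bar 22 mm wide, 8 mm thick, underside 12 mm above the deck, with a 34 mm eye plate (hole 13 mm) at its end, 276 mm from the hinge. It stays where it is left (hinge friction 0.25 N m)
- bar_hinge (a point): on the bar's hinge axis at the height of the bar's underside, at the rack's left end (+y); axes as the deck, z the hinge axis. Shut, the bar runs from here along -y; open by angle a, along (sin a, -cos a) in deck x, y
- bar_knob (a point): middle of the black upright grip post on the bar, 14 mm diameter, 40 mm tall, 205 mm from the hinge, square to the bar; the post starts at the bar's top face, 20 mm below this point (the bar's underside is 28 mm below). Axes turn with the bar: y along the bar to the hinge, x across it in the opening direction, z along the post
- lug_hole (a point): centre of the mouth of the lug's through hole, 11 mm diameter, 30 mm deep, open below; on the deck's right end (-y). z points out of the hole, square to the deck, so leaning 25 degrees from vertical to the rack's front; x up the slope. With the bar home its eye (8 mm thick, hole 13 mm) lies on this mouth, centred on it
- lock_pin: loose steel pin, 80 g. Origin at the underside of its collar, z to the head. Shaft below 8 mm diameter, 45 mm long, last 6 mm tapered to 4 mm. Collar 20 mm diameter, 4 mm thick; on it a straight knurled head 16 mm diameter, 34 mm tall. Starts upright in the parking block, collar on the block's top. Home in the rack, its collar lies on the bar, origin 8 mm above lug_hole
- pin_tip (a point): tip of the locking pin, 45 mm below its origin; axes as the pin
- park_block: black block (fixed), 50 x 110 x 52 mm (x, y, z), origin under its centre. Two upright through holes of 10 mm, 60 mm apart along its y (at y = -30 and +30 mm): one holds the locking pin, the other the nozzle pick, either way round
- pick: loose nozzle pick standing in the other hole of the parking block: thin 7 mm shaft, black handle with a ball of 24 mm diameter on top, centre 30 mm above the block. Origin at the underside of its handle. Leave alone
- jug: loose steel milk jug with a side handle, 72 mm diameter, 75 mm tall, origin under its centre; stands behind the rack. Leave alone
- tamper: loose steel tamper, 58 mm diameter, 70 mm tall, origin under its centre; stands behind the parking block. Leave alone
- tin_stack: loose stack of aluminium tins, 80 mm diameter, 55 mm tall, origin under its centre. Leave alone
- jar: loose glass jar with a steel cap, 68 mm diameter, 100 mm tall, origin under its centre. Leave alone
- portafilter: loose portafilter lying flat: steel head 70 mm diameter, 28 mm tall, origin under the head's centre, black handle 170 mm long along its -x. Leave alone
- tub: loose clear plastic tub 110 x 110 x 70 mm, origin under its centre. Leave alone

How it is judged (in metres and radians):
On the way, in this order (a step that is already met when the one before it is completed fails the run):
1. the keeper bar is home in its detent, with the pin not yet in the lug (value of joint keeper below 0.02 rad and distance between lock_pin and lug_hole above 0.1 m), for 0.2 s.
2. the pin is through the eye and into the lug (value of joint keeper below 0.02 rad and z of pin_tip in the frame of lug_hole below -0.026 m and x of lock_pin in the frame of lug_hole between -0.006 and 0.006 m and y of lock_pin in the frame of lug_hole between -0.006 and 0.006 m and angle between the z axis of lock_pin and the z axis of lug_hole, either way round below 0.15 rad), for 0.2 s.
At the end, for the whole second after the job is handed in: The keeper bar is home (joint below 0.02 rad); the locking pin is through the eye and the lug, within 6 mm and 0.15 rad of the lug hole's axis, pushed down until its collar is within 5 mm of the bar (origin less than 13 mm above lug_hole), released and at rest (all of step 2 and z of lock_pin in the frame of lug_hole below 0.013 m and linear speed of lock_pin below 0.02 m/s); the robot touches nothing.
It fails at once if the nozzle pick is moved by more than 25 mm (distance of pick from where it was at the start of the episode above 0.025 m).
It fails at once if another loose thing on the counter is moved by more than 30 mm (distance of any of jug, tamper, tin_stack, jar, portafilter, tub from where it was at the start of the episode above 0.03 m).
It also fails if it takes over 59 s, if anything falls off the work surface, if the arm or the gripper's body presses on something with over 40 N, if the wrist force passes 120 N, or if a joint passes its speed limit or range.

## Working session

There is one attempt and no reset: what is moved stays moved. The work goes in short steps, Python scripts to look and compute and a tool call to move; the robot and the scene stay as the last step left them, time stands still between calls to the robot, and variables do not carry over. Pictures are saved under pics/ and viewed, at most 10 in all, crops included, and the job is handed in when it is done.

Besides the shell and the picture viewer there is one more tool, called after ">>>" in YAML: its name, and indented under it one key for each argument. step_arm: Moves the arm, as the interface text tells. Its arguments: {"type":"object","properties":{"moves":{"type":"array"},"squeeze":{"type":"number"}},"required":["moves"]}

```bash
mkdir -p pics
cat > h.py <<'E'
import numpy as np, cv2
from rig import telemetry, imaging, r
from scipy.spatial.transform import Rotation as R
def ray(c,xy):
    k=imaging.calibration(c); M=np.array(k["cam_to_world"]); 
    d=np.array([(xy[0]-k["cx"])/k["fx"],-(xy[1]-k["cy"])/k["fy"],-1.]); d=M[:3,:3]@d
    return M[:3,3], d/np.linalg.norm(d)
def atz(c,xy,z):
    o,d=ray(c,xy); return o+d*(z-o[2])/d[2]
def tri(rs):
    A=0;b=0
    for o,d in rs:
        P=np.eye(3)-np.outer(d,d);A=A+P;b=b+P@o
    p=np.linalg.solve(A,b); return p,[np.linalg.norm((np.eye(3)-np.outer(d,d))@(p-o)) for o,d in rs]
def proj(c,p):
    k=imaging.calibration(c); q=np.linalg.inv(np.array(k["cam_to_world"]))@np.r_[p,1]
    return np.array([k["cx"]-k["fx"]*q[0]/q[2],k["cy"]+k["fy"]*q[1]/q[2]])
def tool():
    s=telemetry.sense(); return np.array(s["eef_pos"]),R.from_euler("xyz",s["tcp_rot"]).as_matrix(),s
np.set_printoptions(precision=3,suppress=True)
E
python3 - <<'E'
from h import *
ims=[]
for c in ("scene","top"):
    im=imaging.grab_frame(c); cv2.imwrite(f"pics/{c}0.png",cv2.resize(im[:,:,::-1],(768,576)))
    k=imaging.calibration(c); print(c,k["fx"],k["cx"],k["cy"],[x for x in k if x not in("fx","fy","cx","cy","cam_to_world")],np.array(k["cam_to_world"])[:3].round(2).tolist())
P={}
for n in "detent_ball bar_hinge bar_knob lug_hole lock_pin pin_tip park_block pick rack deck".split():
    rs=[]
    for c in ("scene","top"):
        m=imaging.mark_of(c,n); print(n,c,[(np.round(x["xy"],1).tolist(),round(x["conf"],2)) for x in m[:2]])
        if m: rs.append(ray(c,m[0]["xy"]))
    if len(rs)==2: print("   ",*tri(rs))
print(telemetry.sense())
E
```

```text
scene 371.32845591877384 252.74036069202637 196.3788424212679 [] [[-0.73, -0.41, 0.55, 1331.91], [0.69, -0.44, 0.58, 780.69], [0.01, 0.8, 0.6, 916.63]]
top 471.8160781590301 254.2587423096449 185.95530177499396 [] [[0.01, 0.99, -0.13, 355.02], [-1.0, 0.01, -0.0, -2.87], [0.0, 0.13, 0.99, 1862.05]]
detent_ball scene [([200.6, 161.0], 0.58)]
detent_ball top [([346.0, 190.0], 0.91)]
    [ 576.042 -340.587  107.182] [np.float64(5.432086867383591), np.float64(5.432086867383485)]
bar_hinge scene [([246.0, 184.3], 0.71)]
bar_hinge top [([277.3, 194.5], 0.68)]
    [555.452 -82.538 110.054] [np.float64(5.855488053304254), np.float64(5.855488053304404)]
bar_knob scene [([193.3, 163.1], 0.88), ([291.4, 231.8], 0.27)]
bar_knob top [([319.6, 161.5], 0.64)]
    [ 673.542 -235.925  183.488] [np.float64(0.7218099433969869), np.float64(0.7218099433969832)]
lug_hole scene [([198.5, 156.3], 0.96), ([179.1, 213.3], 0.27)]
lug_hole top [([350.5, 193.6], 0.93), ([405.3, 237.8], 0.2)]
    [ 565.584 -359.084  116.553] [np.float64(0.06007305010905554), np.float64(0.06007305010906941)]
lock_pin scene [([290.5
[... 715 characters left out ...]
] [np.float64(3.3314033564159424), np.float64(3.3314033564158345)]
deck scene [([213.9, 171.4], 0.84)]
deck top [([313.6, 184.6], 0.81)]
    [ 595.761 -220.006  120.424] [np.float64(1.8992551265814648), np.float64(1.8992551265815978)]
{'clock': 1.1, 'qpos': array([-1.145,  0.353,  1.633, -0.   ,  1.155, -0.002]), 'qvel': array([-0.002, -0.001, -0.   ,  0.001, -0.   , -0.002]), 'joint_efforts': array([ -0.001, -60.519, -34.244,  -0.   ,   0.001,  -0.   ]), 'eef_pos': array([ 259.278, -568.676,  231.285]), 'tcp_rot': array([3.142, 0.   , 0.428]), 'contact_force': array([-0.018, -0.486,  0.065]), 'wrist_torque': array([-0.029,  0.005, -0.019]), 'grasp_force': 0.0, 'opening': 1.0011979695250774}
```

View pics/scene0.png

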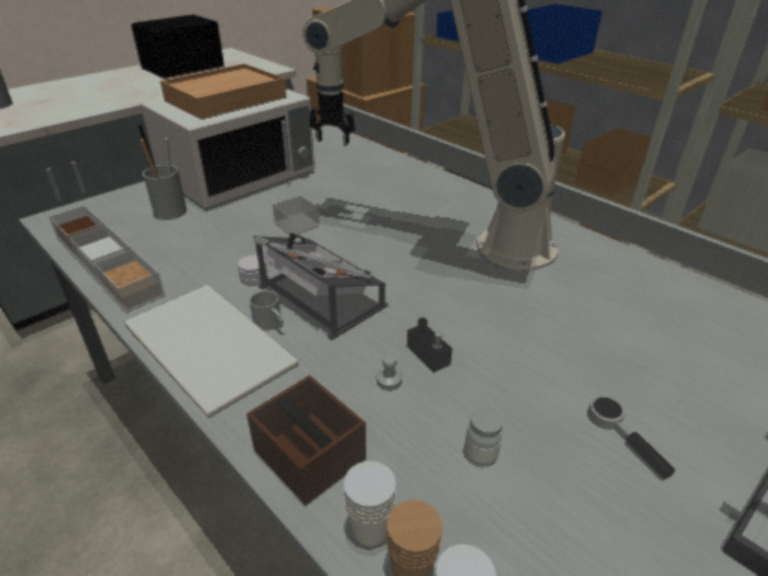

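View pics/top0.png

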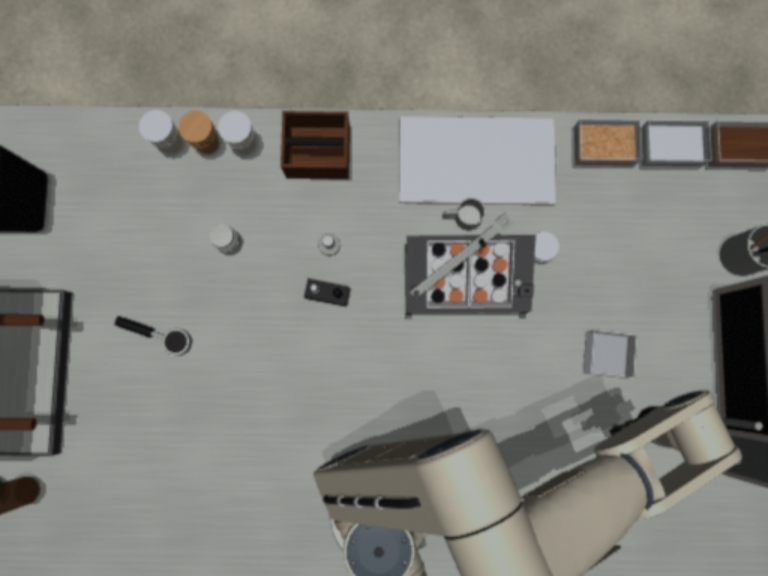

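The top view shows the rack at (470,275), with the bar open from its hinge at (418,290) to its eye at (505,218). The parking block is at (328,292), with the steel pin in its left hole (315,288) and the pick at (338,293). In the scene view the block is at (428,343). The network marks agree with both pictures. Next I'll bring the wrist camera over the rack.

```bash
cat >> h.py <<'E'
def deckR(yaw):
    return R.from_euler("z",yaw).as_matrix()@R.from_euler("y",-np.deg2rad(25)).as_matrix()
def toolR(D,a):  # tool z = -deck z, tool y = bar x at angle a
    y=D@[np.cos(a),np.sin(a),0]; z=-D[:,2]; return np.c_[np.cross(y,z),y,z]
def plan(p,Rt,p0=None,R0=None):
    if p0 is None: p0,R0,_=tool()
    s=R0.T@(np.array(p)-p0)/200; t=R.from_matrix(R0.T@Rt).as_rotvec()/np.deg2rad(45)
    print("turn",t.round(4).tolist(),"shift",s.round(4).tolist(),"| mm",round(np.linalg.norm(s)*200,1),"deg",round(np.linalg.norm(t)*45,1)); return s,t
E
python3 - <<'E'
from h import *
p,Rt,s=tool(); k=np.array(imaging.calibration("wrist")["cam_to_world"])
print("cam in tool",Rt.T@(k[:3,3]-p),"\n",Rt.T@k[:3,:3])
D=deckR(0.036); print(D)
c=np.array([596,-220,120]); T=toolR(D,0.5)
tp=c+D@[0,0,200.]+D@[-20,0,0]; print(tp)
plan(tp,T)
E
```

```text
cam in tool [  77.5      0.838 -142.403] 
 [[ 0.001  0.951  0.309]
 [ 1.    -0.001 -0.001]
 [-0.001  0.309 -0.951]]
[[ 0.906 -0.036 -0.422]
 [ 0.033  0.999 -0.015]
 [ 0.423  0.     0.906]]
[ 493.417 -223.695  292.809]
turn [-0.5899, 0.2083, -2.1002] shift [1.7808, -1.0837, -0.3077] | mm 421.4 deg 98.6
```

>>> step_arm:
  moves:
    - [[-0.3,0.1,-1.0],[0.9,-0.55,-0.35],1]
    - [[-0.3,0.1,-1.0],[0.9,-0.55,-0.35],1]
    - [[-0.3,0.1,-1.0],[0.9,-0.55,-0.35],1]
    - [[-0.3,0.1,-1.0],[0.9,-0.55,-0.35],1]
    - [[-0.3,0.1,-1.0],[0.9,-0.55,-0.35],1]
    - [[-0.3,0.1,-1.0],[0.9,-0.55,-0.35],1]

```text
clock: 1.7
eef_pos: [379.0, -391.7, 303.0]
tcp_rot: [2.896, 0.019, 1.223]
contact_force: [-0.2, 0.3, -0.3]
opening: 1.005
grasp_force: 0.0
```

Run:
```python
from h import *
p,Rt,s=tool(); print(p,s["qpos"],s["clock"])
D=deckR(0.036)
plan([493,-224,293],toolR(D,.5))
```

```text
[ 378.962 -391.706  302.954] [-0.871  0.044  1.88   0.126  0.998 -0.582] 1.7
turn [-0.2907, 0.1227, -1.0865] shift [0.9834, 0.2354, 0.0909] | mm 203.0 deg 50.9
```

>>> step_arm:
  moves:
    - [[-0.29,0.12,-1.0],[0.98,0.24,0.09],1]
    - [[-0.29,0.12,-1.0],[0.98,0.24,0.09],1]
    - [[-0.29,0.12,-1.0],[0.98,0.24,0.09],1]
    - [[-0.29,0.12,-1.0],[0.98,0.24,0.09],1]
    - [[-0.29,0.12,-1.0],[0.98,0.24,0.09],1]
    - [[-0.29,0.12,-1.0],[0.98,0.24,0.09],1]
    - [[-0.29,0.12,-1.0],[0.98,0.24,0.09],1]

```text
clock: 2.4
eef_pos: [493.2, -227.7, 291.7]
tcp_rot: [2.742, 0.183, 1.993]
contact_force: [-0.7, -0.6, -0.4]
opening: 1.004
grasp_force: 0.0
```

Run:
```python
from h import *
p,Rt,s=tool(); print(p,s["tcp_rot"],s["qpos"],s["clock"])
im=imaging.grab_frame("wrist"); cv2.imwrite("pics/w1.png",cv2.resize(im[:,:,::-1],(768,576)))
for n in "detent_ball bar_hinge bar_knob lug_hole deck".split():
    m=imaging.mark_of("wrist",n); 
    for x in m[:2]: print(n,np.round(x["xy"],1).tolist(),round(x["conf"],2),[atz("wrist",x["xy"],z).round(1).tolist() for z in (115,185)])
```

```text
[ 493.208 -227.68   291.709] [2.742 0.183 1.993] [-0.587 -0.013  2.016  0.34   0.801 -1.243] 2.4
detent_ball [219.8, 247.7] 0.56 [[578.0, -348.1, 115.0], [535.3, -302.8, 185.0]]
bar_hinge [305.2, 38.4] 0.64 [[556.5, -82.6, 115.0], [519.0, -101.1, 185.0]]
bar_knob [342.9, 227.4] 0.65 [[767.3, -272.8, 115.0], [679.2, -245.6, 185.0]]
bar_knob [46.7, 305.5] 0.52 [[409.3, -460.4, 115.0], [407.1, -388.2, 185.0]]
lug_hole [204.4, 253.8] 0.77 [[561.5, -361.3, 115.0], [522.8, -312.8, 185.0]]
deck [278.6, 169.0] 0.95 [[603.3, -220.7, 115.0], [554.5, -206.0, 185.0]]
```

View pics/w1.png

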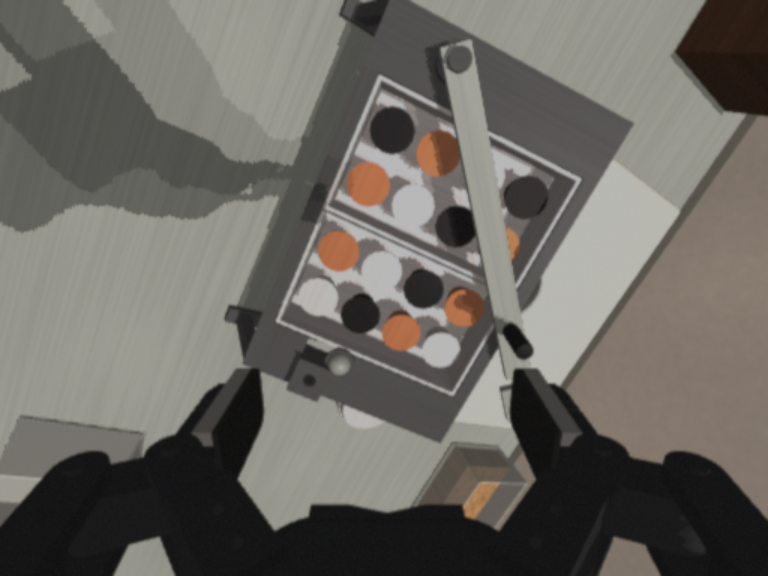

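The view is clear: lug hole at about (309,380), detent ball (340,361), hinge (459,58) and knob (518,340) in the enlarged picture. I'll fit the rack model to all the marks.

```bash
cat > fit.py <<'E'
from h import *
from scipy.optimize import least_squares
obs=[("scene","bar_hinge",(246,184.3)),("top","bar_hinge",(277.3,194.5)),("wrist","bar_hinge",(305.2,38.4)),
("scene","bar_knob",(193.3,163.1)),("top","bar_knob",(319.6,161.5)),("wrist","bar_knob",(344.5,227.2)),
("scene","lug_hole",(198.5,156.3)),("top","lug_hole",(350.5,193.6)),("wrist","lug_hole",(205.5,253.6)),
("scene","deck",(213.9,171.4)),("top","deck",(313.6,184.6)),("wrist","deck",(278.6,169))]
sig={"scene":2.,"top":1.5,"wrist":1.5}
def model(v):
    D=deckR(v[3]);h=v[:3];a=v[4]
    return dict(bar_hinge=h,lug_hole=h+D@[0,-276,0],bar_knob=h+D@[205*np.sin(a),-205*np.cos(a),28],deck=np.array([v[5],v[6],120.]))
def res(v):
    P=model(v);D=deckR(v[3])
    e=[(proj(c,P[n])-xy)/sig[c]/(2 if n=="deck" else 1) for c,n,xy in obs]
    e.append([(D[:,2]@(P["bar_hinge"]-P["deck"])-12)/1,(D[:,1]@(P["bar_hinge"]-P["deck"])-138)/10])
    return np.concatenate(e)
f=least_squares(res,[556,-83,114,.036,.7,596,-220],loss="soft_l1")
print(f.x,f.cost); P=model(f.x)
for c,n,xy in obs: print(c,n,proj(c,P[n])-xy)
for n in P: print(n,P[n])
D=deckR(f.x[3]); print("hinge in deck",D.T@(P["bar_hinge"]-P["deck"]))
np.save("fit.npy",f.x)
E
python3 fit.py
```

```text
[ 556.772  -83.517  115.242    0.023    0.692  598.683 -219.78 ] 3.4868923414890935
scene bar_hinge [-1.968 -1.3  ]
top bar_hinge [-0.822  0.558]
wrist bar_hinge [-0.047  1.188]
scene bar_knob [ 0.834 -3.72 ]
top bar_knob [1.442 0.992]
wrist bar_knob [ 0.294 -1.127]
scene lug_hole [0.432 0.032]
top lug_hole [0.024 0.712]
wrist lug_hole [ 0.529 -0.59 ]
scene deck [-1.02   0.311]
top deck [-0.432 -0.393]
wrist deck [-0.738 -0.203]
bar_hinge [556.772 -83.517 115.242]
lug_hole [ 563.118 -359.444  115.242]
bar_knob [ 667.082 -238.873  195.896]
deck [ 598.683 -219.78   120.   ]
hinge in deck [-37.146 137.19   12.071]
```

Run:
```python
from h import *
v=np.load("fit.npy"); D=deckR(v[3]);h=v[:3]
a=v[4]; k=h+D@[205*np.sin(a),-205*np.cos(a),28]
plan(k+D[:,2]*35,toolR(D,a)); plan(k-D[:,2]*15,toolR(D,a))
```

```text
turn [-0.0021, 0.006, -0.3276] shift [-0.3082, 0.4987, 0.6279] | mm 171.8 deg 14.7
turn [-0.0021, 0.006, -0.3276] shift [-0.307, 0.499, 0.8779] | mm 211.1 deg 14.7
```

>>> step_arm:
  moves:
    - [[0,0.006,-0.328],[-0.308,0.499,0.45],1]
    - [[0,0.006,-0.328],[-0.308,0.499,0.45],1]
    - [[0,0.006,-0.328],[-0.308,0.499,0.45],1]
    - [[0,0.006,-0.328],[-0.308,0.499,0.628],1]
    - [[0,0.006,-0.328],[-0.308,0.499,0.628],1]
    - [[0,0.006,-0.328],[-0.308,0.499,0.628],1]

```text
clock: 3.3
eef_pos: [651.7, -238.3, 226.5]
tcp_rot: [2.8, 0.271, 2.24]
contact_force: [0.1, 0.2, -0.3]
opening: 0.997
grasp_force: 0.0
```

Run:
```python
from h import *
im=imaging.grab_frame("wrist"); cv2.imwrite("pics/w2.png",cv2.resize(im[:,:,::-1],(768,576)))
v=np.load("fit.npy"); D=deckR(v[3]);h=v[:3]
a=v[4]; k=h+D@[205*np.sin(a),-205*np.cos(a),28]
print("pred knob",proj("wrist",k),"top",proj("wrist",k+20*D[:,2]),"lug",proj("wrist",h+D@[0,-276,0]))
print([(x["xy"],x["conf"]) for x in imaging.mark_of("wrist","bar_knob")])
plan(k-D[:,2]*15,toolR(D,a)); print(tool()[2]["clock"])
```

```text
pred knob [259.634 222.066] top [259.816 235.407] lug [ 33.346 215.552]
[([262.8, 224.6], 0.94)]
turn [-0.0012, 0.0008, 0.0016] shift [0.0003, -0.0018, 0.2558] | mm 51.2 deg 0.1
3.4
```

View pics/w2.png

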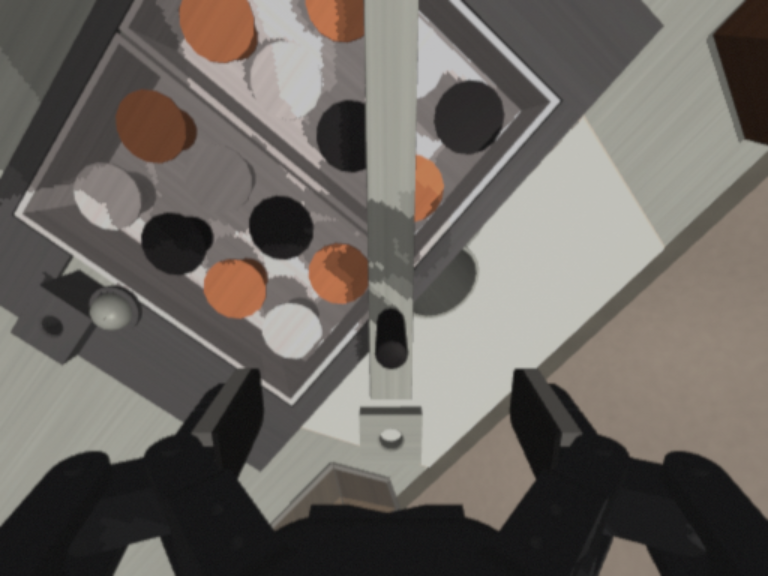

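The post's top is at about (391,352) enlarged, which is (260.7,234.7) and within 1 px of the prediction. The lug hole at (53,325) also matches. I'll go down and grip.

>>> step_arm:
  moves:
    - [[0,0,0],[0,0,0.256],1]
    - [[0,0,0],[0,0,0.256],0.3]
    - [[0,0,0],[0,0,0.256],-0.3]
    - [[0,0,0],[0,0,0.256],-1]
    - [[0,0,0],[0,0,0.256],-1]
    - [[0,0,0],[0,0,0.256],-1]
    - [[0,0,0],[0,0,0.256],-1]
  squeeze: 25

```text
clock: 4.1
eef_pos: [674.3, -238.6, 183.0]
tcp_rot: [2.797, 0.275, 2.239]
contact_force: [-5.0, 0.8, 7.8]
opening: 0.157
grasp_force: 26.4
```

Run:
```python
from h import *
v=np.load("fit.npy"); D=deckR(v[3]);h=v[:3]
p,Rt,s=tool(); q=D.T@(p-h); print(q,"a",np.arctan2(q[0],-q[1]),"r",np.hypot(q[0],q[1]),s["opening"],s["grasp_force"],s["contact_force"])
for a in np.arange(v[4]-.1,-0.021,-0.1).tolist()+[0]:
    print(round(a,3)); plan(h+D@[205*np.sin(a),-205*np.cos(a),13],toolR(D,a),h+D@[205*np.sin(v[4]),-205*np.cos(v[4]),13],toolR(D,v[4]))
```

```text
[ 131.909 -157.757   13.273] a 0.6963999227893789 r 205.6385731877309 0.15748152678213204 26.43472909927368 [-4.977  0.838  7.832]
0.592
turn [0.0, -0.0, 0.1273] shift [0.0051, -0.1023, -0.0] | mm 20.5 deg 5.7
0.492
turn [-0.0, -0.0, 0.2546] shift [0.0204, -0.2036, 0.0] | mm 40.9 deg 11.5
0.392
turn [-0.0, 0.0, 0.382] shift [0.0458, -0.3029, 0.0] | mm 61.3 deg 17.2
0.292
turn [-0.0, -0.0, 0.5093] shift [0.0809, -0.3992, 0.0] | mm 81.5 deg 22.9
0.192
turn [-0.0, -0.0, 0.6366] shift [0.1255, -0.4914, 0.0] | mm 101.4 deg 28.6
0.092
turn [-0.0, -0.0, 0.7639] shift [0.179, -0.5788, -0.0] | mm 121.2 deg 34.4
-0.008
turn [-0.0, -0.0, 0.8913] shift [0.241, -0.6603, 0.0] | mm 140.6 deg 40.1
0
turn [-0.0, -0.0, 0.881] shift [0.2357, -0.654, 0.0] | mm 139.0 deg 39.6
```

>>> step_arm:
  moves:
    - [[0,0,0.064],[0.001,-0.051,-0.008],-1]
    - [[0,0,0.19],[0.012,-0.153,-0.008],-1]
    - [[0,0,0.318],[0.032,-0.254,-0.008],-1]
    - [[0,0,0.446],[0.063,-0.352,-0.008],-1]
    - [[0,0,0.573],[0.103,-0.446,-0.008],-1]
    - [[0,0,0.637],[0.1255,-0.4914,-0.008],-1]
    - [[0,0,0.637],[0.1255,-0.4914,-0.008],-1]

```text
clock: 4.8
eef_pos: [590.0, -284.3, 143.5]
tcp_rot: [2.714, 0.081, 1.767]
contact_force: [1.1, -2.2, -4.5]
opening: 0.153
grasp_force: 26.0
```

Run:
```python
from h import *
v=np.load("fit.npy"); D=deckR(v[3]);h=v[:3]
p,Rt,s=tool(); q=D.T@(p-h); a0=np.arctan2(q[0],-q[1]); r0=np.hypot(q[0],q[1]); print(q,"a",a0,"r",r0,s["opening"],s["grasp_force"],D.T@s["contact_force"],s["wrist_torque"])
for a in [.15,.1,.05,0.02,0.0,-.01,-.02,-.03]:
    print(round(a,3)); plan(h+D@[r0*np.sin(a),-r0*np.cos(a),q[2]],toolR(D,a))
```

```text
[  37.902 -201.486   13.553] a 0.18593726881264908 r 205.01961892231336 0.15341917218831225 26.038087606430054 [-1.012 -2.254 -4.542] [-0.382  0.304 -0.218]
0.15
turn [-0.0027, 0.0008, 0.0526] shift [0.0009, -0.0368, 0.0001] | mm 7.4 deg 2.4
0.1
turn [-0.0027, 0.0009, 0.1162] shift [0.0043, -0.088, 0.0002] | mm 17.6 deg 5.2
0.05
turn [-0.0027, 0.0009, 0.1799] shift [0.0102, -0.1389, 0.0003] | mm 27.8 deg 8.1
0.02
turn [-0.0027, 0.001, 0.2181] shift [0.015, -0.1692, 0.0004] | mm 34.0 deg 9.8
0.0
turn [-0.0027, 0.001, 0.2435] shift [0.0187, -0.1894, 0.0004] | mm 38.1 deg 11.0
-0.01
turn [-0.0027, 0.001, 0.2563] shift [0.0207, -0.1995, 0.0004] | mm 40.1 deg 11.5
-0.02
turn [-0.0027, 0.001, 0.269] shift [0.0228, -0.2095, 0.0004] | mm 42.1 deg 12.1
-0.03
turn [-0.0027, 0.001, 0.2817] shift [0.025, -0.2195, 0.0005] | mm 44.2 deg 12.7
```

>>> step_arm:
  moves:
    - [[0,0,0.053],[0.001,-0.037,0],-1]
    - [[0,0,0.116],[0.004,-0.088,0],-1]
    - [[0,0,0.18],[0.01,-0.139,0],-1]
    - [[0,0,0.218],[0.015,-0.169,0],-1]
    - [[0,0,0.244],[0.019,-0.189,0],-1]
    - [[0,0,0.244],[0.019,-0.189,0],-1]
    - [[0,0,0.244],[0.019,-0.189,0],-1]
  squeeze: 50

```text
clock: 5.5
eef_pos: [556.8, -288.4, 128.0]
tcp_rot: [2.707, 0.002, 1.594]
contact_force: [-0.8, -4.9, -2.7]
opening: 0.144
grasp_force: 49.5
```

```bash
cat > st.py <<'E'
from h import *
v=np.load("fit.npy"); D=deckR(v[3]);h=v[:3]
p,Rt,s=tool(); q=D.T@(p-h); a0=np.arctan2(q[0],-q[1]); r0=np.hypot(q[0],q[1]); print(q,"a",a0,"r",r0,s["opening"],s["grasp_force"],D.T@s["contact_force"],s["wrist_torque"],s["clock"])
E
python3 st.py
```

```text
[   1.11  -204.803   13.561] a 0.00541891547552662 r 204.80587245857166 0.1439562665367256 49.521528482437134 [-1.944 -4.844 -2.045] [-0.803  0.415 -0.345] 5.5
```

>>> step_arm:
  moves:
    - [[0,0,0],[0,-0.01,0],-1]
    - [[0,0,0],[0,-0.02,0],-1]
    - [[0,0,0],[0,-0.02,0],-1]

```text
clock: 5.8
eef_pos: [556.1, -288.5, 127.9]
tcp_rot: [2.702, 0.002, 1.594]
contact_force: [17.1, 0.0, -5.4]
opening: 0.145
grasp_force: 49.0
```

```bash
python3 st.py
```

```text
[   0.41  -204.916   13.734] a 0.002001001112476597 r 204.9160256036315 0.14511283229747668 49.03401553630829 [ 13.191  -0.359 -12.065] [ 0.007 -1.702 -0.056] 5.8
```

>>> step_arm:
  moves:
    - [[0,0,0],[0,0.01,0],-1]
    - [[0,0,0],[0,0.01,0],0]
    - [[0,0,0],[0,0.01,0],0.6]
    - [[0,0,0],[0,0.01,0],1]
    - [[0,0,0],[0,0.01,-0.2],1]
    - [[0,0,0],[0,0.01,-0.4],1]
    - [[0,0,0],[0,0.01,-0.6],1]
    - [[0,0,0],[0,0.01,-0.6],1]

```text
clock: 6.6
eef_pos: [505.0, -290.4, 241.0]
tcp_rot: [2.701, 0.005, 1.594]
contact_force: [-0.2, -0.3, 0.1]
opening: 0.998
grasp_force: 0.0
```

```bash
python3 st.py
python3 - <<'E'
from h import *
v=np.load("fit.npy"); D=deckR(v[3]);h=v[:3]
im=imaging.grab_frame("wrist"); cv2.imwrite("pics/w3.png",cv2.resize(im[:,:,::-1],(768,576)))
for n,q in dict(knobtop=[0,-205,48],eyetop=[0,-276,8],lug=[0,-276,0]).items(): print(n,proj("wrist",h+D@q)*1.5)
for n in ("lug_hole","bar_knob","detent_ball"):print(n,[(np.array(x["xy"])*1.5,x["conf"]) for x in imaging.mark_of("wrist",n)])
E
```

```text
[   1.917 -205.664  137.856] a 0.009320901817122126 r 205.67342094979193 0.998336293389469 0.0 [-0.153 -0.247  0.192] [-0.017  0.133  0.013] 6.6
knobtop [386.02  291.949]
eyetop [385.54  369.031]
lug [385.533 363.604]
lug_hole [(array([384.45, 364.95]), 0.68)]
bar_knob [(array([383.85, 282.9 ]), 0.94), (array([383.85, 361.2 ]), 0.44)]
detent_ball [(array([404.7, 336.6]), 0.83), (array([384.75, 282.6 ]), 0.38)]
```

View pics/w3.png

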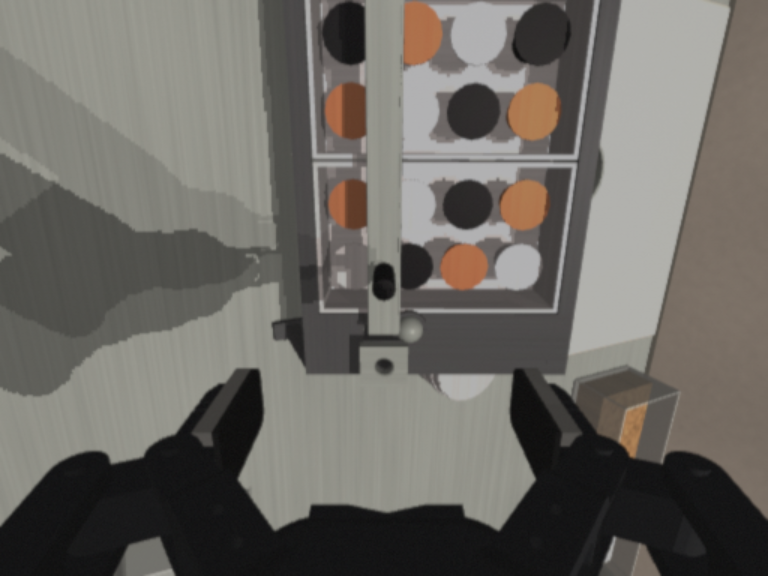

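The bar is shut. The detent ball at (411,327) sits behind it on the up-slope side, and the eye at (384,366) lies over the lug within 1 px of the prediction. Next is the parking block.

Run:
```python
from h import *
D=R.from_euler("z",-.21).as_matrix(); T=toolR(D,0)
p,Rt,s=tool(); print(s["qpos"])
plan([535,-80,250],R.from_rotvec(R.from_matrix(T@Rt.T).as_rotvec()/2).as_matrix()@Rt)
plan([570,150,200],T)
```

```text
[-0.685  0.133  1.995  0.427  0.721 -0.991]
turn [0.2749, -0.0324, 0.1469] shift [1.0388, 0.1943, 0.0071] | mm 211.4 deg 14.1
turn [0.5499, -0.0649, 0.2938] shift [2.1842, 0.2735, 0.3194] | mm 444.9 deg 28.2
```

>>> step_arm:
  moves:
    - [[0.27,-0.03,0.15],[1.0,0.19,-0.05],1]
    - [[0.27,-0.03,0.15],[1.0,0.19,-0.05],1]
    - [[0.27,-0.03,0.15],[1.0,0.19,-0.05],1]
    - [[0.27,-0.03,0.15],[1.0,0.19,-0.05],1]
    - [[0.27,-0.03,0.15],[1.0,0.19,-0.05],1]
    - [[0.27,-0.03,0.15],[1.0,0.19,-0.05],1]

```text
clock: 7.4
eef_pos: [530.3, -83.8, 259.8]
tcp_rot: [2.921, -0.016, 1.481]
contact_force: [-0.4, -1.1, -0.6]
opening: 0.998
grasp_force: 0.0
```

Run:
```python
from h import *
D=R.from_euler("z",-.21).as_matrix(); T=toolR(D,0)
plan([570,150,200],T); print(tool()[0])
```

```text
turn [0.2787, -0.0374, 0.1504] shift [1.1768, 0.0215, 0.331] | mm 244.5 deg 14.3
[530.286 -83.753 259.848]
```

>>> step_arm:
  moves:
    - [[0.28,-0.04,0.15],[1.0,0.02,0.15],1]
    - [[0.28,-0.04,0.15],[1.0,0.02,0.15],1]
    - [[0.28,-0.04,0.15],[1.0,0.02,0.33],1]
    - [[0.28,-0.04,0.15],[1.0,0.02,0.33],1]
    - [[0.28,-0.04,0.15],[1.0,0.02,0.33],1]
    - [[0.28,-0.04,0.15],[1.0,0.02,0.33],1]

```text
clock: 8.0
eef_pos: [566.3, 110.9, 197.6]
tcp_rot: [-3.138, 0.005, 1.359]
contact_force: [0.8, 0.0, 0.3]
opening: 0.998
grasp_force: 0.0
```

Run:
```python
from h import *
print(tool()[0],tool()[2]["tcp_rot"])
im=imaging.grab_frame("wrist"); cv2.imwrite("pics/w4.png",cv2.resize(im[:,:,::-1],(768,576)))
for n,z in dict(lock_pin=52,pick=52,park_block=0,pin_tip=7).items():print(n,[(np.array(x["xy"])*1.5,round(x["conf"],2),atz("wrist",x["xy"],z)) for x in imaging.mark_of("wrist",n)])
```

```text
[566.292 110.941 197.565] [-3.138  0.005  1.359]
lock_pin [(array([370.8 , 174.75]), 0.76, array([569.196, 170.114,  52.   ]))]
pick [(array([376.5, 260.1]), 0.65, array([560.678, 112.717,  52.   ]))]
park_block [(array([375.75, 213.9 ]), 0.78, array([564.716, 136.657,   0.   ]))]
pin_tip []
```

View pics/w4.png

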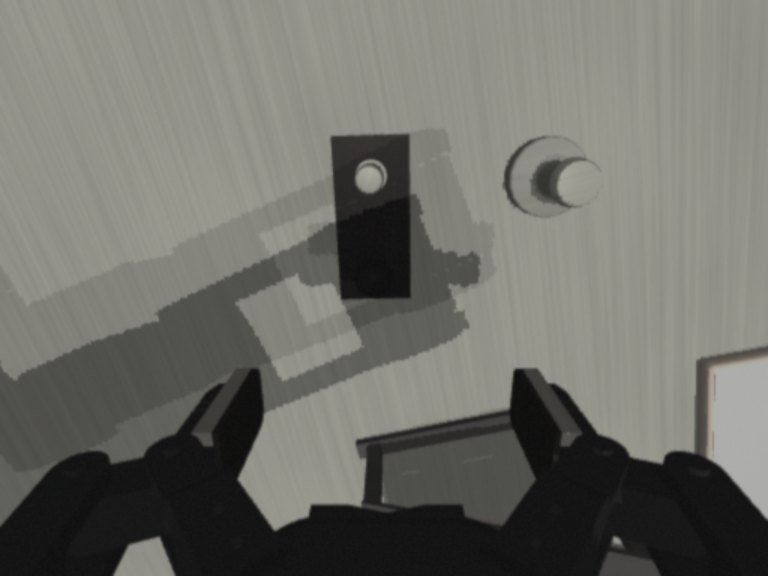

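The block is at (375,215), with the pin's collar at (371,174), its head top at (370,179) and the pick at (375,275). I'll cross-check the pin's position at both heights.

Run:
```python
from h import *
print(atz("wrist",np.array([370,178.5])/1.5,90),atz("wrist",np.array([371,174.5])/1.5,56))
pin=np.array([569,170,52]); D=R.from_euler("z",-.147).as_matrix(); T=toolR(D,0)
plan([569,170,150],T); plan([569,170,61],T)
```

```text
[570.954 169.658  90.   ] [570.503 169.948  56.   ]
turn [0.0023, 0.0043, -0.0884] shift [0.3033, -0.0594, 0.2539] | mm 80.0 deg 4.0
turn [0.0023, 0.0043, -0.0884] shift [0.3048, -0.0603, 0.6989] | mm 153.0 deg 4.0
```

>>> step_arm:
  moves:
    - [[0,0,-0.088],[0.303,-0.054,0.2],-0.1]
    - [[0,0,-0.088],[0.303,-0.054,0.3],-0.1]
    - [[0,0,-0.088],[0.303,-0.054,0.35],-0.1]
    - [[0,0,-0.088],[0.303,-0.054,0.35],-0.1]
    - [[0,0,-0.088],[0.303,-0.054,0.35],-0.1]

```text
clock: 8.75
eef_pos: [570.2, 170.0, 131.2]
tcp_rot: [3.14, 0.003, 1.424]
contact_force: [0.5, -0.0, 0.1]
opening: 0.448
grasp_force: 0.0
```

Run:
```python
from h import *
p,Rt,s=tool();print(p,s["tcp_rot"],s["opening"])
im=imaging.grab_frame("wrist"); cv2.imwrite("pics/w5.png",cv2.resize(im[:,:,::-1],(768,576)))
for n,z in dict(lock_pin=52,park_block=0,tamper=0).items():print(n,[(np.array(x["xy"])*1.5,round(x["conf"],2),atz("wrist",x["xy"],z)) for x in imaging.mark_of("wrist",n)])
D=R.from_euler("z",-.147).as_matrix(); T=toolR(D,0)
plan([570.3,170,61],T)
```

```text
[570.239 170.017 131.186] [3.14  0.003 1.424] 0.44764329921102497
lock_pin [(array([378.9, 291.9]), 0.97, array([566.683, 173.719,  52.   ])), (array([389.25, 311.4 ]), 0.34, array([570.638, 161.619,  52.   ]))]
park_block [(array([385.95, 312.6 ]), 0.81, array([565.835, 141.125,   0.   ]))]
tamper [(array([576.3 , 287.25]), 0.72, array([694.63 , 140.759,   0.   ]))]
turn [0.0035, 0.0034, 0.0004] shift [-0.0021, -0.0017, 0.3525] | mm 70.5 deg 0.2
```

View pics/w5.png

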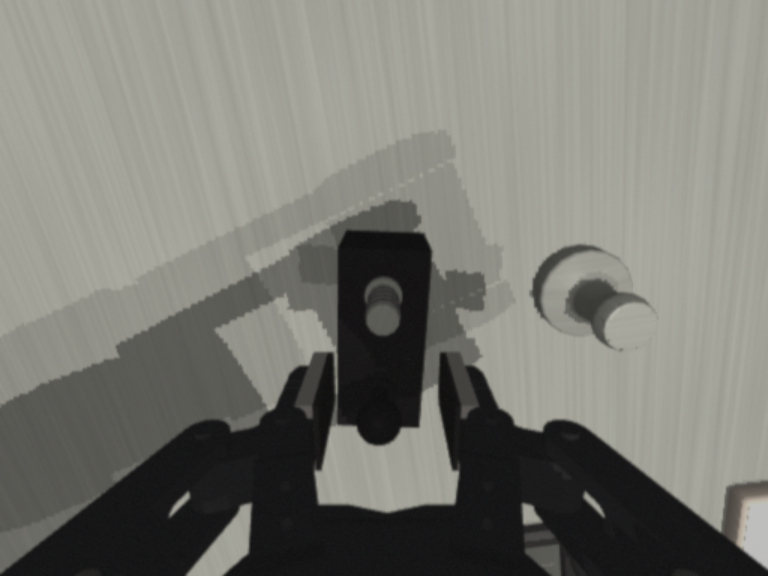

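The head top is at (383,320) and the collar at (383,295), between the pads, whose midline is at about column 386. The pick's ball at (379,415) is clear.

Run:
```python
from h import *
print(atz("wrist",np.array([383,319.5])/1.5,90),atz("wrist",np.array([383,295])/1.5,56))
```

```text
[568.773 173.169  90.   ] [568.653 173.359  56.   ]
```

>>> step_arm:
  moves:
    - [[0,0,0],[0.01,-0.006,0.15],-0.1]
    - [[0,0,0],[0.01,-0.006,0.3],-0.1]
    - [[0,0,0],[0.01,-0.006,0.35],-0.1]
    - [[0,0,0],[0.01,-0.006,0.35],-0.5]
    - [[0,0,0],[0.01,-0.006,0.35],-1]
    - [[0,0,0],[0.01,-0.006,0.35],-1]
    - [[0,0,0],[0.01,-0.006,0.35],-1]
    - [[0,0,0],[0.01,-0.006,0.35],-1]
  squeeze: 60

```text
clock: 9.75
eef_pos: [569.2, 173.2, 60.9]
tcp_rot: [3.14, 0.003, 1.425]
contact_force: [-0.3, 0.2, -1.3]
opening: 0.164
grasp_force: 58.4
```

>>> step_arm:
  moves:
    - [[0,0,0],[0,0,-0.15],-1]
    - [[0,0,0],[0,0,-0.35],-1]
    - [[0,0,0],[0,0,-0.55],-1]
    - [[0,0,0],[0,0,-0.7],-1]
    - [[0,0,0],[0,0,-0.7],-1]

```text
clock: 10.25
eef_pos: [571.4, 174.4, 205.2]
tcp_rot: [3.133, -0.0, 1.425]
contact_force: [1.4, 0.1, -0.1]
opening: 0.164
grasp_force: 59.8
```

```bash
cat > inhand.py <<'E'
from h import *
p,Rt,s=tool()
for n in ("lock_pin","pin_tip"):
    for x in imaging.mark_of("wrist",n)[:2]:
        o,d=ray("wrist",x["xy"]); o=Rt.T@(o-p); d=Rt.T@d
        print(n,np.array(x["xy"])*1.5,round(x["conf"],2),"y=0:",o-d*o[1]/d[1] if abs(d[1])>.02 else None,"x=0:",o-d*o[0]/d[0])
E
python3 - <<'E'
from h import *
im=imaging.grab_frame("wrist"); cv2.imwrite("pics/w6.png",cv2.resize(im[150:330,160:360,::-1],(800,720))[:600])
E
python3 inhand.py
python3 - <<'E'
from h import *
for z in (-7.,-5.,0,20,36,38,40): print(z,[proj("wrist",tool()[0]+tool()[1]@np.array([x,0,z])).round(1).tolist() for x in (-3.,0,3)])
E
```

```text
lock_pin [383.85 355.35] 0.55 y=0: None x=0: [ 0.    -2.782 11.002]
pin_tip [390.6 314.4] 0.7 y=0: None x=0: [ 0.    -0.644 54.639]
-7.0 [[258.8, 256.6], [258.8, 251.7], [258.9, 246.7]]
-5.0 [[258.8, 254.7], [258.8, 249.8], [258.8, 244.8]]
0 [[258.8, 250.1], [258.8, 245.3], [258.8, 240.4]]
20 [[258.6, 234.0], [258.6, 229.7], [258.7, 225.3]]
36 [[258.5, 223.5], [258.6, 219.4], [258.6, 215.3]]
38 [[258.5, 222.3], [258.5, 218.2], [258.6, 214.1]]
40 [[258.5, 221.1], [258.5, 217.1], [258.5, 213.0]]
```

View pics/w6.png

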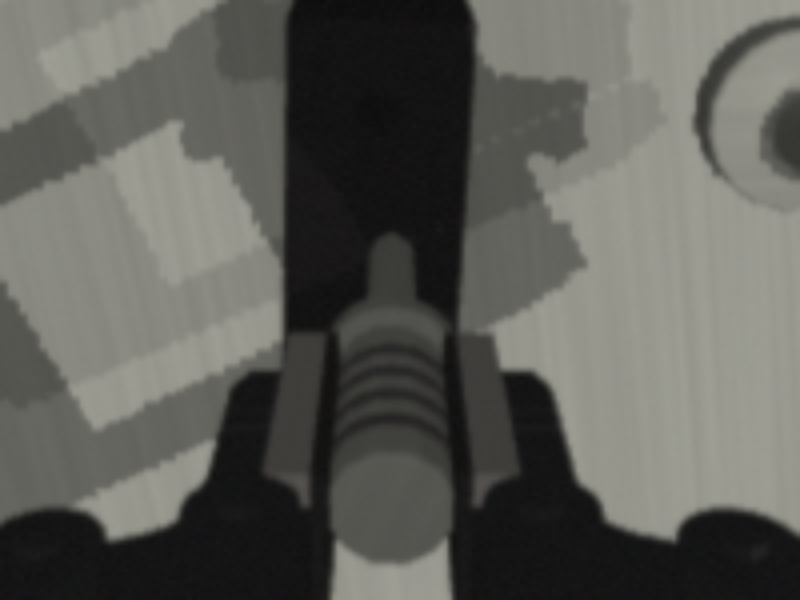

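The pin is held upright between the pads, with its tip at (392,235) and head top at (391,505) in the crop. I'll compare these with the model.

Run:
```python
from h import *
p,Rt,s=tool()
for z in (53.9,-29.1): print(z,[proj("wrist",p+Rt@np.array([x,0,z])).round(1).tolist() for x in (-3.,0,3)])
v=np.load("fit.npy"); D=deckR(v[3]);h=v[:3]; lug=h+D@[0,-276,0]; T=toolR(D,0)
print(lug); print(s["qpos"])
for zz in (120,70):  # tip height above bar top etc: lock_pin origin above lug
    tgt=lug+D[:,2]*(zz+8.9); print(zz,tgt); plan(tgt,T)
mid=lug+D[:,2]*150; plan([535,-90,260],R.from_rotvec(R.from_matrix(T@Rt.T).as_rotvec()/2).as_matrix()@Rt)
```

```text
53.9 [[258.5, 213.4], [258.5, 209.6], [258.5, 205.8]]
-29.1 [[259.0, 281.6], [259.1, 276.1], [259.1, 270.4]]
[ 563.118 -359.444  115.242]
[ 0.296  0.338  1.731 -0.004  1.074  0.443]
120 [ 508.657 -360.697  232.065]
turn [-0.5543, 0.0516, -0.2103] shift [-2.6861, 0.0929, -0.1521] | mm 538.4 deg 26.8
70 [ 529.782 -360.211  186.749]
turn [-0.5543, 0.0516, -0.2103] shift [-2.6675, 0.197, 0.0744] | mm 535.2 deg 26.8
turn [-0.2771, 0.0258, -0.1052] shift [-1.3284, 0.0268, -0.2969] | mm 272.3 deg 13.4
```

>>> step_arm:
  moves:
    - [[0,0,0],[-0.1,0,-0.2],-1]
    - [[-0.28,0.03,-0.1],[-1.0,0.02,-0.3],-1]
    - [[-0.28,0.03,-0.1],[-1.0,0.02,-0.3],-1]
    - [[-0.28,0.03,-0.1],[-1.0,0.02,-0.3],-1]
    - [[-0.28,0.03,-0.1],[-1.0,0.02,-0.3],-1]
    - [[-0.28,0.03,-0.1],[-1.0,0.02,-0.3],-1]
    - [[-0.28,0.03,-0.1],[-1.0,0.02,-0.3],-1]

```text
clock: 11.1
eef_pos: [542.9, -25.2, 259.5]
tcp_rot: [2.923, -0.012, 1.503]
contact_force: [-0.0, -0.3, -0.7]
opening: 0.163
grasp_force: 59.8
```

```bash
cat > ins.py <<'E'
import sys
from h import *
v=np.load("fit.npy"); D=deckR(v[3]);h=v[:3]; lug=h+D@[0,-276,0]; T=toolR(D,0)
p,Rt,s=tool(); print(p,"origin rel lug",D.T@(p-lug)-[0,0,8.9],"F deck",D.T@s["contact_force"],s["grasp_force"],s["clock"])
for zz in map(float,sys.argv[1:]): print(zz); plan(lug+D[:,2]*(zz+8.9),T)
E
python3 ins.py 120
```

```text
[542.895 -25.245 259.482] origin rel lug [ 49.6   334.576 127.123] F deck [-0.346 -0.337 -0.639] 59.84787404537201 11.1
120.0
turn [-0.2759, 0.0232, -0.1138] shift [-1.6864, -0.0822, 0.1023] | mm 338.3 deg 13.5
```

>>> step_arm:
  moves:
    - [[-0.276,0.023,-0.114],[-1.0,-0.05,0],-1]
    - [[-0.276,0.023,-0.114],[-1.0,-0.05,0],-1]
    - [[-0.276,0.023,-0.114],[-1.0,-0.05,0],-1]
    - [[-0.276,0.023,-0.114],[-1.0,-0.05,0],-1]
    - [[-0.276,0.023,-0.114],[-1.0,-0.05,0],-1]

```text
clock: 11.6
eef_pos: [520.6, -226.1, 255.4]
tcp_rot: [2.704, 0.001, 1.594]
contact_force: [0.4, -0.2, -0.3]
opening: 0.165
grasp_force: 59.9
```

```bash
python3 ins.py 80
```

```text
[ 520.635 -226.052  255.378] origin rel lug [ 23.511 134.334 134.759] F deck [ 0.22  -0.161 -0.455] 59.853233098983765 11.6
80.0
turn [0.002, 0.0002, 0.0011] shift [-0.6715, -0.1186, 0.2737] | mm 147.0 deg 0.1
```

>>> step_arm:
  moves:
    - [[0,0,0],[-0.25,-0.05,0],-1]
    - [[0,0,0],[-0.5,-0.119,0],-1]
    - [[0,0,0],[-0.672,-0.119,0.05],-1]
    - [[0,0,0],[-0.672,-0.119,0.2],-1]
    - [[0,0,0],[-0.672,-0.119,0.274],-1]
    - [[0,0,0],[-0.672,-0.119,0.274],-1]
    - [[0,0,0],[-0.672,-0.119,0.274],-1]

```text
clock: 12.3
eef_pos: [526.3, -356.2, 196.2]
tcp_rot: [2.704, -0.001, 1.598]
contact_force: [-0.1, 0.4, -0.2]
opening: 0.167
grasp_force: 59.9
```

```bash
python3 ins.py 57
python3 - <<'E'
from h import *
im=imaging.grab_frame("wrist"); cv2.imwrite("pics/w7.png",cv2.resize(im[120:300,160:360,::-1],(666,600)))
v=np.load("fit.npy"); D=deckR(v[3]);h=v[:3]
p,Rt,s=tool()
for n,q in dict(eyetop=h+D@[0,-276,8],lug=h+D@[0,-276,0],tip=p+Rt@[0,0,53.9],knobtop=h+D@[0,-205,48]).items(): print(n,(proj("wrist",q)-[160,120])*3.33)
for n in ("lug_hole","pin_tip"):print(n,[((np.array(x["xy"])-[160,120])*3.33,x["conf"]) for x in imaging.mark_of("wrist",n)])
E
```

```text
[ 526.27  -356.247  196.223] origin rel lug [ 0.904  4.044 80.031] F deck [-0.159  0.425 -0.159] 59.856709241867065 12.3
57.0
turn [0.0013, -0.0031, 0.0046] shift [-0.0205, -0.0047, 0.1151] | mm 23.4 deg 0.3
eyetop [322.069 271.747]
lug [322.084 261.229]
tip [329.035 299.088]
knobtop [323.737 -12.321]
lug_hole [(array([331.668, 270.396]), 0.88)]
pin_tip [(array([331.002, 295.038]), 0.9)]
```

View pics/w7.png

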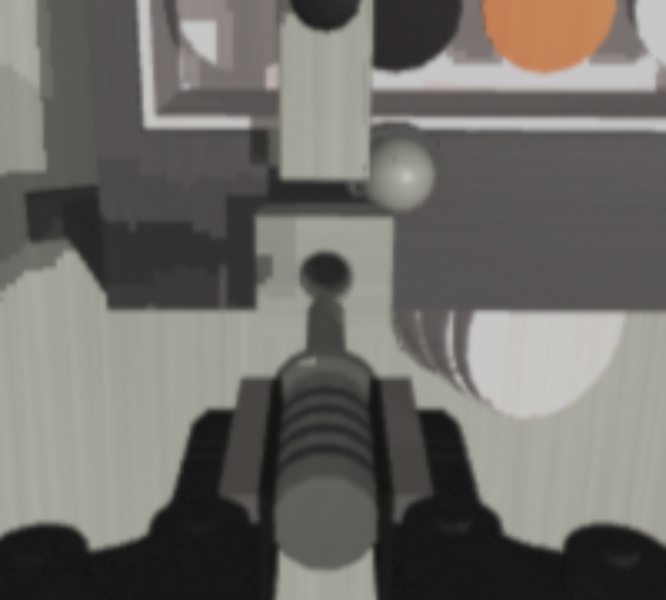

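The tip at (326,298) is up-image aligned with the eye hole at (326,274). The bar is home, and the fitted hole is about 0.5 mm from what I see, so I'll correct for that while descending.

>>> step_arm:
  moves:
    - [[0,0,0],[-0.0225,0.001,0.03],-1]
    - [[0,0,0],[-0.0225,0.001,0.09],-1]
    - [[0,0,0],[-0.0225,0.001,0.13],-1]
    - [[0,0,0],[-0.0225,0.001,0.155],-1]
    - [[0,0,0],[-0.0225,0.001,0.175],-1]
    - [[0,0,0],[-0.0225,0.001,0.175],-1]

```text
clock: 13.05
eef_pos: [541.1, -361.8, 164.3]
tcp_rot: [2.704, -0.0, 1.596]
contact_force: [0.2, 0.0, -0.9]
opening: 0.167
grasp_force: 59.9
```

```bash
python3 ins.py 30 8
```

```text
[ 541.067 -361.79   164.251] origin rel lug [ 0.684 -1.839 44.857] F deck [-0.246  0.011 -0.893] 59.85606014728546 13.05
30.0
turn [0.0017, -0.0014, 0.0026] shift [0.0091, -0.0035, 0.0743] | mm 15.0 deg 0.2
8.0
turn [0.0017, -0.0014, 0.0026] shift [0.009, -0.0037, 0.1843] | mm 36.9 deg 0.2
```

>>> step_arm:
  moves:
    - [[0,0,0],[0.006,0,0],-1]
    - [[0,0,0],[0.006,0,0.02],-1]
    - [[0,0,0],[0.006,0,0.045],-1]
    - [[0,0,0],[0.006,0,0.075],-1]
    - [[0,0,0],[0.006,0,0.075],-1]

```text
clock: 13.55
eef_pos: [547.4, -360.4, 150.5]
tcp_rot: [2.704, -0.0, 1.596]
contact_force: [0.0, 0.5, -1.1]
opening: 0.165
grasp_force: 59.9
```

```bash
python3 ins.py 8
```

```text
[ 547.367 -360.374  150.474] origin rel lug [ 0.599 -0.568 29.696] F deck [-0.439  0.508 -1.052] 59.856083393096924 13.55
8.0
turn [0.0016, -0.0015, 0.0026] shift [0.0027, -0.0031, 0.1085] | mm 21.7 deg 0.2
```

>>> step_arm:
  moves:
    - [[0,0,0],[0,0,0.03],-1]
    - [[0,0,0],[0,0,0.06],-1]
    - [[0,0,0],[0,0,0.09],-1]
    - [[0,0,0],[0,0,0.103],-1]
    - [[0,0,0],[0,0,0.103],-1]

```text
clock: 14.05
eef_pos: [556.2, -360.3, 132.2]
tcp_rot: [2.704, 0.0, 1.596]
contact_force: [0.4, 0.3, -0.3]
opening: 0.166
grasp_force: 59.9
```

```bash
python3 ins.py 8
```

```text
[ 556.172 -360.266  132.195] origin rel lug [ 0.854 -0.662  9.408] F deck [ 0.235  0.297 -0.433] 59.85557019710541 14.05
8.0
turn [0.002, -0.0012, 0.0027] shift [0.0033, -0.0043, 0.007] | mm 1.8 deg 0.2
```

Now I'll press it onto the collar.

>>> step_arm:
  moves:
    - [[0,0,0],[0,0,0.007],-1]
    - [[0,0,0],[0,0,0.014],-1]
    - [[0,0,0],[0,0,0.014],-1]

```text
clock: 14.35
eef_pos: [557.4, -360.5, 130.3]
tcp_rot: [2.703, 0.001, 1.596]
contact_force: [0.0, 0.6, -0.9]
opening: 0.167
grasp_force: 59.9
```

```bash
python3 ins.py
```

```text
[ 557.41  -360.516  130.312] origin rel lug [ 1.175 -0.941  7.181] F deck [-0.318  0.631 -0.813] 59.855475425720215 14.35
```

>>> step_arm:
  moves:
    - [[0,0,0],[0,0,0.007],-1]
    - [[0,0,0],[0,0,0.014],-1]
    - [[0,0,0],[0,0,0.014],-1]

```text
clock: 14.65
eef_pos: [558.7, -360.7, 129.3]
tcp_rot: [2.702, 0.001, 1.596]
contact_force: [-8.8, 2.8, 14.1]
opening: 0.162
grasp_force: 62.0
```

```bash
python3 ins.py
```

```text
[ 558.677 -360.664  129.314] origin rel lug [ 1.898 -1.118  5.742] F deck [-1.91   3.046 16.502] 62.012836933135986 14.65
```

Contact at 16 N along the pin means the collar is seated. I'll release and withdraw.

>>> step_arm:
  moves:
    - [[0,0,0],[0,0,-0.004],-0.5]
    - [[0,0,0],[0,0,-0.004],0]
    - [[0,0,0],[0,0,-0.004],0.5]
    - [[0,0,0],[0,0,-0.004],0.8]
    - [[0,0,0],[0,0,-0.15],0.8]
    - [[0,0,0],[0,0,-0.35],0.8]
    - [[0,0,0],[0,0,-0.55],0.8]
    - [[0,0,0],[0,0,-0.55],0.8]

```text
clock: 15.45
eef_pos: [512.4, -363.5, 232.5]
tcp_rot: [2.698, 0.006, 1.595]
contact_force: [0.8, -0.4, 1.2]
opening: 0.896
grasp_force: 0.0
```

```bash
python3 ins.py
python3 - <<'E'
from h import *
im=imaging.grab_frame("wrist"); cv2.imwrite("pics/w8.png",cv2.resize(im[:,:,::-1],(768,576)))
v=np.load("fit.npy"); D=deckR(v[3]);h=v[:3]
for n,q in dict(headtop=[0,-276,46],collar=[0,-276,8],knobtop=[0,-205,48]).items(): print(n,proj("wrist",h+D@q)*1.5)
print([(np.array(x["xy"])*1.5,x["conf"]) for x in imaging.mark_of("wrist","lock_pin")])
E
```

```text
[ 512.444 -363.477  232.505] origin rel lug [  3.56   -2.867 118.825] F deck [ 1.188 -0.444  0.732] 0.0 15.45
headtop [382.646 293.213]
collar [382.797 273.73 ]
knobtop [382.938 157.6  ]
[(array([379.2, 273. ]), 0.71)]
```

View pics/w8.png

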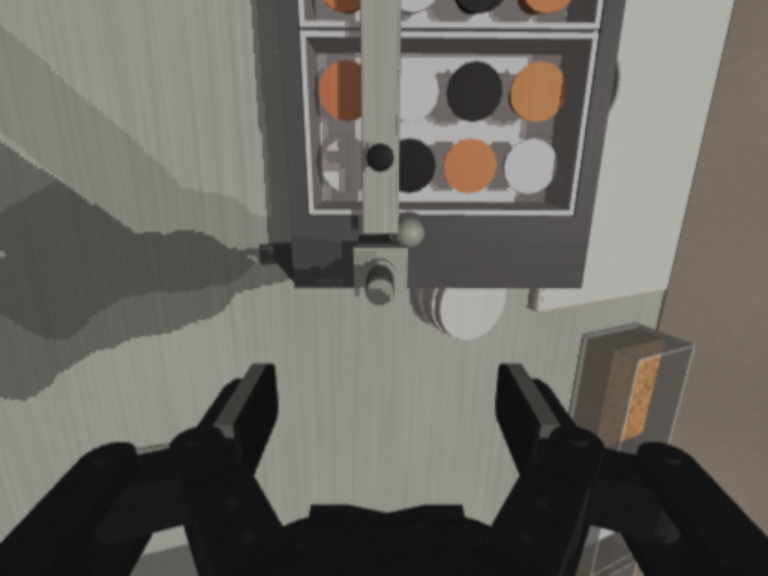

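The pin is seated: its collar at (380,273) and head top at (380,292) match the predicted home position. The bar is home with the ball behind it at (410,230), and the gripper is clear.

```bash
python3 -c "
from rig import r
print(r.sign_off())"
```

```text
the job is handed in; nothing more can be done
None
```

I handed the job in at about 15.5 s on the robot's clock: the keeper bar is home behind its spring ball, and the locking pin is through the eye and lug, down to its collar and released. The last wrist picture showed both in place with the gripper clear; the hand-in returned no verdict.

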